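# Index the carving vise to 45 degrees and lock it

## Robot

A 6-joint arm with a two-finger parallel gripper is mounted at the origin on the work surface. World frame = base frame: x ahead of the robot, y to its left, z up, the work surface at z = 0. Lengths are in m, angles in rad, forces in N, time in s.
With the tool pointing down it reaches from about 0.25 to 0.725 m from the base axis. Payload 4 kg.
Tool frame: the origin (TCP) lies at the very end of the fingers, on their centre line; the grasp point (between the pads) lies 19 mm behind it (arm.grip_depth is the distance from the TCP to the grasp point, in m); z points along the fingers, y is the line along which they close (so a half turn about z gives the same grasp; the last joint's range is limited). The gripper opens to 85 mm and grips with 20 to 120 N. Pads are 22 mm wide; open, the fingers measure 114 mm over their backs; the gripper's body (76 mm by 85 mm) begins 54 mm behind the grasp point. The pads swing forward as they close: fully open they stand 13 mm farther back than shut.
Start: joints at [1.221, 0.241, 0.005, 1.335, 0, 1.571], TCP at [0.171, 0.47, 0.231] pointing down, gripper open.
Joint ranges: [-2.72, 2.72], [-1.05, 1.87], [-1.09, 1.28], [-1.99, 2.15], [-1.42, 1.44], [-3.14, 3.14]. Speed limits (rad/s): [2.79, 2.79, 3.14, 3.14, 3.14, 3.14].

## Interface

Orientations are given as a 3x3 rotation matrix whose columns are the frame's x, y, z axes.
In Python, from plant import arm gives the robot as it stands. The module is installed in compiled form; this text tells all that it offers.
- The arm moves only by the shell command python3 -m handwheel 'ROWS' [FORCE]. ROWS is JSON, a list of rows, each an object with "delta_pos": the shift along the tool's x, y, z in m, a list of three; "delta_rot": the turn, a rotation vector about the tool's x, y, z in rad, a list of three; "fingers": the closure in counts, from 0 (fully open) to 255 (shut). In form: [{"delta_pos": [tx, ty, tz], "delta_rot": [wx, wy, wz], "fingers": fingers}, ...]. A call has 1 to 5 rows; each row shifts and turns the commanded pose from where the row before left it, along the tool's axes as they then stand; what a row does not reach is not made up. A row lasts 1/10 s, in which the tool goes at most 50 mm and 8.59 degrees, less where a joint would pass 70% of its speed; a pose out of reach is approached as far as the arm can. A call is refused whole if a number of a shift passes 0.05 or a number of a turn 0.15, either way. A call with a gripper value outside its range is refused whole. The fingers move at their own pace and stop on an object; FORCE is the grip in N (left out, the last holds). Time passes only in rows, so rows that do not move let the fingers close. It gives the time, the measured TCP pose, the force, the opening and the grip force at its end, in the units of the state.
- arm.sense(): the state, without advancing time (a new reading comes with each control period).
- arm.capture(name): name is "side" or "top"; returns a dict with "color" (420x560x3 uint8, red, green, blue), "K" (3x3 intrinsics, pixels), "extrinsics" (4x4, takes a point from camera to world coordinates). Camera axes: x right, y down, z forward; pixel columns grow to the right and rows downward; lengths in m; the calibration is good to about 2 mm. A picture is of the moment at which its call begins. There is no depth.
- arm.finish_job(): hands the job in; it is judged then, once.
The state is a dict: "t": time; "qpos": joint angles; "joint_vel": joint speeds; "tau": joint torques, N m; "tool_pos": TCP position; "eef_rot": TCP orientation; "wrist_force": force on the tool from outside, world axes, zero at the start; "ft_torque": the same for the moment, N m; "gripper_width": opening from 0.0 (shut) to 1.0 (fully open); "gripper_force": force on a finger pad.
Only numpy, scipy, OpenCV 4.12 (cv2) and the standard library are available. Lean on these libraries where they do the work, as an engineer would, in place of code of your own. Each camera call takes 0.05 s, during which the arm holds its last target. There are 200 camera calls.

## Task

The half-carved coconut has to be turned for its next flower: swing the vise round on its clicking base to the 45 degree mark, the third click counter-clockwise (seen from above) past the long zero mark, and let it settle in that click. Then swing the lock lever fully home. Move the vise by its iron, not by the coconut, and leave the tools and the spare half shell where they lie.

Things in the scene. Friction and masses are not known exactly. Their poses are not given: they have to be found in the camera images.
- vise_base: Round base of a bench vise, 200 mm across, 16 mm thick, lugs out to 130 mm, bolted down. Origin on the swivel axis at bench level. Its flat rim carries a scale on the +y side, one black mark each 15 degrees; the zero mark is longer and broader and lies along +y. A spring-plunger housing (46 mm high) stands on its +x rim.
- swivel (a joint): Turn of the whole vise about the base's z, rad, + counter-clockwise from above. 0 = pointer on the zero mark. Rests in clicks every 0.2618 rad (15 degrees); stops at -1.4 and 1.4. Starts 2 to 7 clicks clockwise of the 45 degree mark (0.785). Some 5 to 14 N at 110 mm radius push it over the crest midway between clicks; then a spring draws it into the next click and damping keeps it there.
- slide_end (a point): Point inside the vise's slide (front beam), 110 mm from the axis, 75 mm up. Slide 48 mm wide, flat upright sides, 58 to 92 mm high, clear beside and above from 66 to 142 mm off the axis; at swivel 0 it points to the base's -x. Beyond: screw head with level 126 mm cross handle at 165 mm (75 mm up). Nearer: jaws 86 mm wide, 130 mm high, from 66 mm before to 86 mm behind the axis.
- anvil_end (a point): Point inside the rear block (anvil) of the vise, 100 mm from the swivel axis on the opposite side to the slide, 75 mm above the bench. The block is 62 mm wide, flat sided, 57 to 93 mm high (101 with its steel pad, 50 mm wide), and ends 118 mm from the axis.
- pointer_tip (a point): Tip of the steel pointer that turns with the vise, 83 mm from the axis, 22 mm above the bench; it stands at right angles to the slide and at swivel 0 it points along the base's +y, over the zero mark.
- set_mark (a point): Point at the inner end of the 45 degree mark, third mark counter-clockwise from the zero mark, 83 mm from the axis, 22 mm high: the pointer tip comes here. Fixed to the base.
- shell: Half-carved brown coconut, a ball 88 mm across (origin at its centre, 137 mm above the bench), clamped in the jaws above the axis and turning with the vise.
- lock_lever (a joint): Lock lever on the base's -y side, upright pivot, rad, + counter-clockwise from above. 0 = fully home against its stop, nose between two teeth of the click ring; 0.85 = wide open. Starts open (0.45 to 0.75), stays where left, takes 2 to 3 N at the grip, reaches home only while the vise rests in a click.
- lever_knob (a point): Middle of the black upright grip at the lever's end, 43 mm above the bench; the grip is a round post 18 mm across (22 mm near its top), from 21 to 65 mm high. The lever is a level bar 11 mm thick, 33 mm above the bench, 115 mm from pivot to grip.
- lever_pivot (a point): The lever's pivot axis, at x = +36 mm, y = -64 mm in the base's frame, 21 mm above the bench. When home, the lever points along 250 degrees counter-clockwise from the base's +x.
- mallet: Bystander: wooden mallet, 60 mm high, head 120 mm wide, handle to its -x. Origin on the bench under it.
- gouge_a: Bystander: carving gouge about 220 mm long, 24 mm high, blade to its +x. Origin on the bench near the blade end of its handle.
- gouge_b: Bystander: carving gouge about 200 mm long, 24 mm high, blade to its +x. Origin on the bench near the blade end of its handle.
- half_shell: Bystander: half coconut shell like a bowl, 96 mm across, 42 mm high. Origin under its centre.

How it is judged:
By the outcome, as a careful person would: the job done as asked, in the order asked, and still so for the second after the job is handed in, with the robot touching nothing.
It also fails if it takes over 56 s, if anything falls off the work surface, if the arm or the gripper's body presses on something with over 40 N, if the wrist force passes 120 N, or if a joint passes its speed limit or range.

## Working session

There is one attempt and no reset: what is moved stays moved. The work goes in short steps, Python scripts to look and compute and a shell command to move; the robot and the scene stay as the last step left them, time stands still between calls to the robot, and variables do not carry over. Pictures are saved under pics/ and viewed, at most 10 in all, crops included, and the job is handed in when it is done.

```bash
mkdir -p pics; python3 - <<'E'
from plant import arm
import cv2, numpy as np, pickle
d={}
for n in("top","side"):
    c=arm.capture(n); d[n]=c; cv2.imwrite(f"pics/{n}0.png",c["color"][:,:,::-1]); print(n,c["K"].round(1).tolist(),c["extrinsics"].round(3).tolist())
pickle.dump(d,open("c0.pkl","wb"))
s=arm.sense(); print(s["tool_pos"],s["eef_rot"],s["t"])
E
```

```text
top [[453.7, 0.0, 284.3], [0.0, 453.7, 212.4], [0.0, 0.0, 1.0]] [[0.027, -0.984, 0.176, 0.232], [-1.0, -0.028, -0.001, -0.028], [0.006, -0.176, -0.984, 1.554], [0.0, 0.0, 0.0, 1.0]]
side [[518.0, 0.0, 283.1], [0.0, 518.0, 215.5], [0.0, 0.0, 1.0]] [[0.98, -0.142, 0.139, 0.237], [-0.198, -0.754, 0.627, -1.18], [0.016, -0.642, -0.767, 1.533], [0.0, 0.0, 0.0, 1.0]]
[0.17115775 0.46918822 0.2304925 ] [[-9.39420147e-01  3.42767163e-01 -6.78109672e-04]
 [ 3.42767833e-01  9.39418458e-01 -1.78137978e-03]
 [ 2.64302486e-05 -1.90589824e-03 -9.99998183e-01]] 0.1
```

View pics/top0.png

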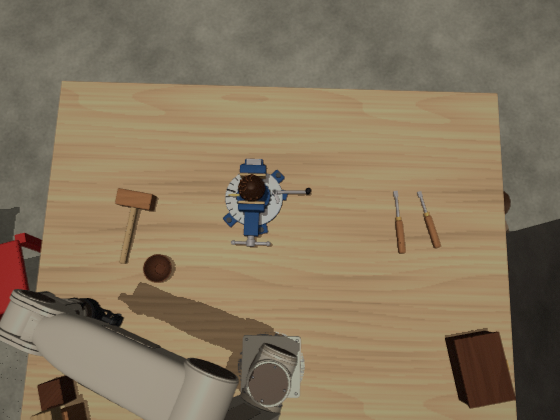

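View pics/side0.png

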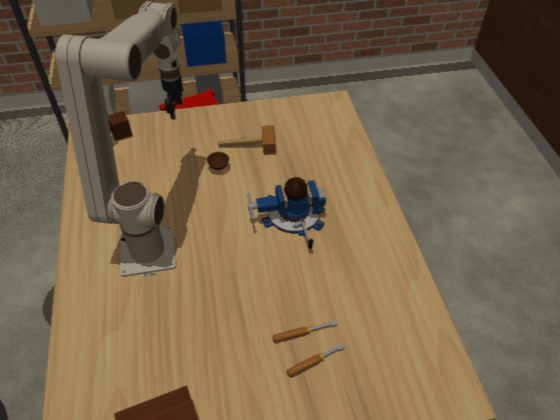

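The top view shows the vise at about (254,198), with the slide pointing at the robot (screw head 251,243) and the lever grip near (308,191). I'll enlarge both crops.

```bash
python3 - <<'E'
import cv2, numpy as np, pickle
d=pickle.load(open("c0.pkl","rb"))
t=d["top"]["color"][150:255,210:325,::-1]; s=d["side"]["color"][165:260,235:345,::-1]
t=cv2.resize(t,None,fx=5,fy=5,interpolation=cv2.INTER_CUBIC)
cv2.imwrite("pics/topc.png",t)
cv2.imwrite("pics/sidec.png",cv2.resize(s,None,fx=5,fy=5,interpolation=cv2.INTER_CUBIC))
E
```

```text
(no output)
```

View pics/topc.png

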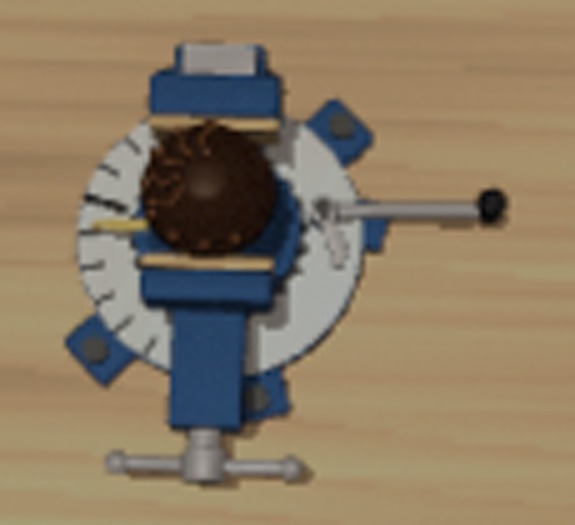

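View pics/sidec.png

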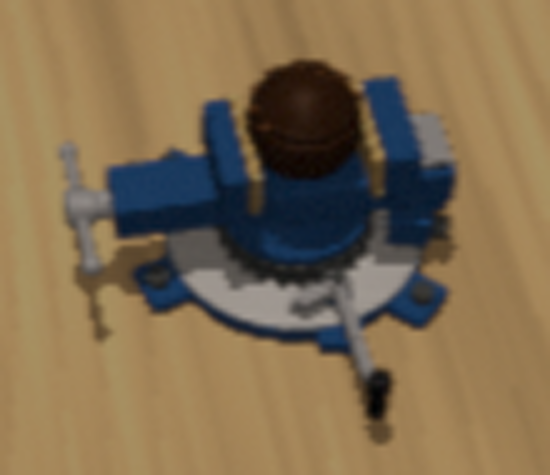

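```bash
cat >h.py <<'E'
import numpy as np
def bp(c,uv,z):
    K,E=c["K"],c["extrinsics"]; r=E[:3,:3]@np.linalg.solve(K,[*uv,1]); o=E[:3,3]
    return o+r*(z-o[2])/r[2]
def pr(c,p):
    K,E=c["K"],c["extrinsics"]; q=K@(E[:3,:3].T@(np.array(p)-E[:3,3])); return q[:2]/q[2]
E
python3 - <<'E'
from h import *; import pickle
d=pickle.load(open("c0.pkl","rb")); c=d["top"]
T=lambda u,v,z: bp(c,(210+(u-2)/5,150+(v-2)/5),z)
S=lambda u,v,z: bp(d["side"],(235+(u-2)/5,165+(v-2)/5),z)
b1,b2=T(342,125,.018),T(93,348,.018); C=(b1+b2)/2
L,R=T(78,235,.016),T(365,235,.016)
print("C bolts",C,np.linalg.norm(b1-b2),"rim",(L+R)/2,np.linalg.norm(L-R))
print("shell top centre",T(208,188,.137),S(305,120,.137))
kt,ks=T(491,205,.060),S(377,393,.05); print("knob",kt,ks)
print("pivot",T(323,207,.035),S(340,285,.035))
C=(L+R)/2;C[0]=((b1+b2)/2)[0]
for m in [(132,145),(107,168),(103,203),(92,265),(95,300),(122,325),(150,347)]:
    p=T(*m,.016)-C; print(m,np.degrees(np.arctan2(p[1],p[0])),np.hypot(*p[:2]))
for n,m,z in [("ptr",(100,225),.022),("screw",(205,460),.085),("slideL",(172,425),.092),("slideR",(240,428),.092),("anvil",(220,60),.101)]:
    p=T(*m,z); q=p-C; print(n,p,np.degrees(np.arctan2(q[1],q[0])),np.hypot(*q[:2]))
E
```

```text
C bolts [0.55888036 0.07938802 0.018     ] 0.23226758746980744 rim [0.55970124 0.07752589 0.016     ] 0.19877438713346632
shell top centre [0.56439691 0.07912572 0.137     ] [0.56123699 0.07868899 0.137     ]
knob [ 0.57621338 -0.10643947  0.06      ] [ 0.57525844 -0.1125717   0.05      ]
pivot [0.57726271 0.00745722 0.035     ] [0.57474184 0.00151303 0.035     ]
(132, 145) 45.791792789222214 0.090605585152428
(107, 168) 60.476753875620545 0.0937496455596476
(103, 203) 75.72055133829029 0.08580095081810438
(92, 265) 104.50084743059043 0.09153303656610598
(95, 300) 119.06513737439592 0.0976362513497672
(122, 325) 134.3134360152189 0.09214803916777141
(150, 347) 149.829225422166 0.09154723104061521
ptr [0.56307065 0.16125634 0.022     ] 87.13502681301111 0.08383523897754122
screw [0.39523957 0.07769359 0.085     ] 179.94128353268002 0.16364087475385913
slideL [0.41664618 0.09950533 0.092     ] 171.2155712429123 0.14392240620577615
slideR [0.41592915 0.05534892 0.092     ] -171.18162144378826 0.14466121412623653
anvil [0.66020232 0.07739206 0.101     ] -0.07567930474875442 0.10132204255509394
```

Base axis is at (0.560, 0.078) with yaw −15°. The swivel is at +15°, so it needs two more clicks, and the slide then points to 210° in the world. The lever is about 0.6 rad open. I'll turn the tool first, then move above the slide.

```bash
python3 -m handwheel '[{"delta_pos":[0,0,0],"delta_rot":[0,0,-0.117],"fingers":0},{"delta_pos":[0,0,0],"delta_rot":[0,0,-0.117],"fingers":0},{"delta_pos":[0,0,0],"delta_rot":[0,0,-0.117],"fingers":0},{"delta_pos":[-0.02,-0.03,0],"delta_rot":[0,0,0],"fingers":0},{"delta_pos":[-0.02,-0.03,0],"delta_rot":[0,0,0],"fingers":0}]' 30
python3 -m handwheel '[{"delta_pos":[-0.023,-0.033,0],"delta_rot":[0,0,0],"fingers":0},{"delta_pos":[-0.023,-0.033,0],"delta_rot":[0,0,0],"fingers":0},{"delta_pos":[-0.023,-0.033,0],"delta_rot":[0,0,0],"fingers":0},{"delta_pos":[-0.023,-0.033,0],"delta_rot":[0,0,0],"fingers":0},{"delta_pos":[-0.023,-0.033,0],"delta_rot":[0,0,0],"fingers":0}]'
python3 -m handwheel '[{"delta_pos":[-0.023,-0.033,0],"delta_rot":[0,0,0],"fingers":0},{"delta_pos":[-0.023,-0.033,0],"delta_rot":[0,0,0],"fingers":0},{"delta_pos":[-0.023,-0.033,0],"delta_rot":[0,0,0],"fingers":0},{"delta_pos":[-0.023,-0.033,0],"delta_rot":[0,0,0],"fingers":0},{"delta_pos":[0,0,0],"delta_rot":[0,0,0],"fingers":0}]'; python3 -c "
from plant import arm;s=arm.sense();print(s['qpos'],s['eef_rot'])"
```

```text
t: 0.6
tool_pos: [0.2113, 0.4092, 0.2305]
eef_rot: [[-1.0, -0.004, -0.0], [-0.004, 1.0, -0.001], [0.001, -0.001, -1.0]]
wrist_force: [0.9, 0.3, 0.2]
gripper_width: 0.997
gripper_force: 0.0
t: 1.1
tool_pos: [0.327, 0.2433, 0.2311]
eef_rot: [[-1.0, -0.002, -0.0], [-0.002, 1.0, -0.0], [0.0, -0.0, -1.0]]
wrist_force: [0.1, 0.3, -0.1]
gripper_width: 1.0
gripper_force: 0.0
t: 1.6
tool_pos: [0.4207, 0.1096, 0.2309]
eef_rot: [[-1.0, 0.005, 0.0], [0.005, 1.0, -0.001], [-0.0, -0.001, -1.0]]
wrist_force: [0.5, -0.0, 1.2]
gripper_width: 1.001
gripper_force: 0.0
[ 0.25590298  0.11172483 -0.15425502  1.30483397 -0.00133151  0.26139771] [[-9.99984852e-01  5.49490043e-03  3.20099120e-04]
 [ 5.49448237e-03  9.99984070e-01 -1.29257988e-03]
 [-3.27196619e-04 -1.29080152e-03 -9.99999113e-01]]
```

```bash
python3 -m handwheel '[{"delta_pos":[-0.0145,-0.016,0],"delta_rot":[0,0,0],"fingers":0},{"delta_pos":[-0.0145,-0.016,0],"delta_rot":[0,0,0],"fingers":0},{"delta_pos":[0,0,0.035],"delta_rot":[0,0,0],"fingers":0},{"delta_pos":[0,0,0.035],"delta_rot":[0,0,0],"fingers":0},{"delta_pos":[0,0,0.02],"delta_rot":[0,0,0],"fingers":0}]'
python3 -m handwheel '[{"delta_pos":[0,0,0.02],"delta_rot":[0,0,0],"fingers":0},{"delta_pos":[0,0,0.02],"delta_rot":[0,0,0],"fingers":0},{"delta_pos":[0,0,0.02],"delta_rot":[0,0,0],"fingers":0},{"delta_pos":[0,0,0.015],"delta_rot":[0,0,0],"fingers":0},{"delta_pos":[0,0,0.01],"delta_rot":[0,0,0],"fingers":0}]'
```

```text
t: 2.1
tool_pos: [0.4456, 0.0813, 0.1385]
eef_rot: [[-1.0, -0.001, -0.004], [-0.001, 1.0, -0.0], [0.004, -0.0, -1.0]]
wrist_force: [-1.0, -0.2, -0.1]
gripper_width: 0.999
gripper_force: 0.0
t: 2.6
tool_pos: [0.4464, 0.0816, 0.0549]
eef_rot: [[-1.0, -0.002, -0.003], [-0.002, 1.0, -0.0], [0.003, -0.0, -1.0]]
wrist_force: [-1.2, 0.2, 0.0]
gripper_width: 1.001
gripper_force: 0.0
```

```bash
python3 -m handwheel '[{"delta_pos":[0,0,0],"delta_rot":[0,0,0],"fingers":60},{"delta_pos":[0,0,0],"delta_rot":[0,0,0],"fingers":90},{"delta_pos":[0,0,0],"delta_rot":[0,0,0],"fingers":130},{"delta_pos":[0,0,0],"delta_rot":[0,0,0],"fingers":160},{"delta_pos":[0,0,0],"delta_rot":[0,0,0],"fingers":160}]' 30
```

```text
t: 3.1
tool_pos: [0.4482, 0.08, 0.0573]
eef_rot: [[-1.0, 0.0, 0.001], [0.0, 1.0, -0.002], [-0.001, -0.002, -1.0]]
wrist_force: [-1.2, -5.8, 3.8]
gripper_width: 0.559
gripper_force: 31.2
```

```bash
python3 -m handwheel '[{"delta_pos":[-0.00015,-0.0059,0],"delta_rot":[0,0,-0.0524],"fingers":160},{"delta_pos":[-0.00015,-0.0059,0],"delta_rot":[0,0,-0.0524],"fingers":160},{"delta_pos":[-0.00015,-0.0059,0],"delta_rot":[0,0,-0.0524],"fingers":160},{"delta_pos":[-0.00015,-0.0059,0],"delta_rot":[0,0,-0.0524],"fingers":160},{"delta_pos":[-0.00015,-0.0059,0],"delta_rot":[0,0,-0.0524],"fingers":160}]'
python3 -m handwheel '[{"delta_pos":[-0.00015,-0.0059,0],"delta_rot":[0,0,-0.0524],"fingers":160},{"delta_pos":[-0.00015,-0.0059,0],"delta_rot":[0,0,-0.0524],"fingers":160},{"delta_pos":[-0.00015,-0.0059,0],"delta_rot":[0,0,-0.0524],"fingers":160},{"delta_pos":[-0.00015,-0.0059,0],"delta_rot":[0,0,-0.0524],"fingers":160},{"delta_pos":[-0.00015,-0.0059,0],"delta_rot":[0,0,-0.0524],"fingers":160}]'
python3 -m handwheel '[{"delta_pos":[0,0,0],"delta_rot":[0,0,0],"fingers":160},{"delta_pos":[0,0,0],"delta_rot":[0,0,0],"fingers":160}]'
```

```text
t: 3.6
tool_pos: [0.4513, 0.0512, 0.0573]
eef_rot: [[-0.965, -0.261, -0.0], [-0.261, 0.965, -0.001], [0.0, -0.001, -1.0]]
wrist_force: [-4.3, -1.4, 5.6]
gripper_width: 0.557
gripper_force: 32.7
t: 4.1
tool_pos: [0.4618, 0.0241, 0.0572]
eef_rot: [[-0.865, -0.503, -0.001], [-0.503, 0.865, -0.001], [0.002, -0.0, -1.0]]
wrist_force: [-6.6, -1.4, 6.5]
gripper_width: 0.562
gripper_force: 31.8
t: 4.3
tool_pos: [0.4622, 0.0236, 0.0573]
eef_rot: [[-0.865, -0.501, -0.001], [-0.501, 0.865, -0.002], [0.002, -0.002, -1.0]]
wrist_force: [-6.0, -4.8, 7.5]
gripper_width: 0.557
gripper_force: 30.1
```

```bash
python3 -m handwheel '[{"delta_pos":[0,0,0],"delta_rot":[0,0,0],"fingers":80},{"delta_pos":[0,0,0],"delta_rot":[0,0,0],"fingers":0},{"delta_pos":[0,0,0],"delta_rot":[0,0,0],"fingers":0},{"delta_pos":[0,0,0],"delta_rot":[0,0,0],"fingers":0},{"delta_pos":[0,0,-0.01],"delta_rot":[0,0,0],"fingers":0}]'
python3 -m handwheel '[{"delta_pos":[0,0,-0.03],"delta_rot":[0,0,0],"fingers":0},{"delta_pos":[0,0,-0.03],"delta_rot":[0,0,0],"fingers":0},{"delta_pos":[0,0,-0.03],"delta_rot":[0,0,0],"fingers":0},{"delta_pos":[0,0,-0.03],"delta_rot":[0,0,0],"fingers":0},{"delta_pos":[0,0,-0.03],"delta_rot":[0,0,0],"fingers":0}]'
python3 -m handwheel '[{"delta_pos":[0,-0.04,0],"delta_rot":[0,0,0],"fingers":0},{"delta_pos":[0,-0.04,0],"delta_rot":[0,0,0],"fingers":0},{"delta_pos":[0,-0.04,0],"delta_rot":[0,0,0],"fingers":0},{"delta_pos":[0,-0.03,0],"delta_rot":[0,0,0],"fingers":0},{"delta_pos":[0,0,0],"delta_rot":[0,0,0],"fingers":0}]'
python3 - <<'E'
from plant import arm
import cv2,pickle
d={n:arm.capture(n) for n in("top","side")}; pickle.dump(d,open("c1.pkl","wb"))
a=[cv2.resize(x,(400,400),interpolation=cv2.INTER_CUBIC) for x in (d["top"]["color"][150:255,210:315,::-1],d["side"]["color"][165:270,240:345,::-1])]
cv2.imwrite("pics/c1.png",cv2.hconcat(a))
E
```

```text
t: 4.8
tool_pos: [0.4618, 0.0248, 0.0655]
eef_rot: [[-0.865, -0.502, -0.003], [-0.502, 0.865, 0.0], [0.002, 0.002, -1.0]]
wrist_force: [-1.0, 0.4, -0.1]
gripper_width: 1.001
gripper_force: 0.0
t: 5.3
tool_pos: [0.4628, 0.0248, 0.2183]
eef_rot: [[-0.865, -0.502, 0.001], [-0.502, 0.865, 0.0], [-0.001, -0.0, -1.0]]
wrist_force: [1.0, 0.2, 1.1]
gripper_width: 1.001
gripper_force: 0.0
t: 5.8
tool_pos: [0.5397, -0.1081, 0.2165]
eef_rot: [[-0.867, -0.498, 0.001], [-0.498, 0.867, -0.001], [-0.001, -0.002, -1.0]]
wrist_force: [-0.9, 0.0, 0.2]
gripper_width: 1.002
gripper_force: 0.0
```

View pics/c1.png

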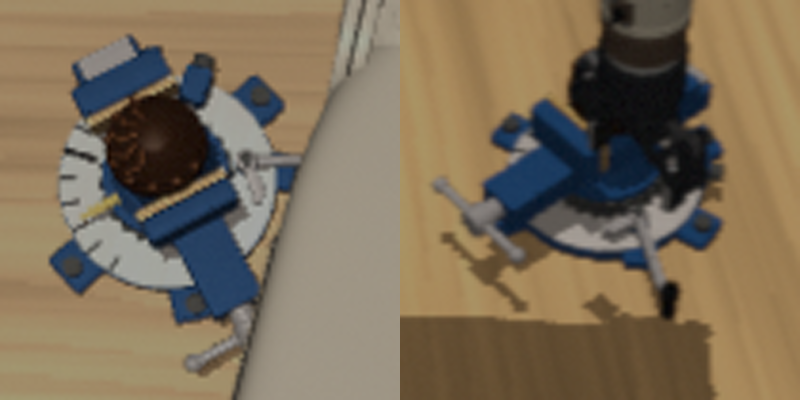

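The pointer now lies on the third mark past the long zero mark (pointer 100,207; zero 80,153; two marks between at 65,180 and 68,205). Next is the lever grip at about (0.576,−0.108), with the tool turned to straddle it tangentially.

```bash
python3 -m handwheel '[{"delta_pos":[0,0,0],"delta_rot":[0,0,-0.129],"fingers":110},{"delta_pos":[0,0,0],"delta_rot":[0,0,-0.129],"fingers":110},{"delta_pos":[0,0,0],"delta_rot":[0,0,-0.129],"fingers":110},{"delta_pos":[0,0,0],"delta_rot":[0,0,-0.129],"fingers":110},{"delta_pos":[0,0,0],"delta_rot":[0,0,-0.129],"fingers":110}]' 25
python3 -m handwheel '[{"delta_pos":[0,0,0],"delta_rot":[0,0,-0.129],"fingers":110},{"delta_pos":[0,0,0],"delta_rot":[0,0,-0.129],"fingers":110},{"delta_pos":[0,0,0],"delta_rot":[0,0,-0.129],"fingers":110},{"delta_pos":[0,-0.018,0],"delta_rot":[0,0,0],"fingers":110},{"delta_pos":[0,-0.018,0],"delta_rot":[0,0,0],"fingers":110}]'
python3 -m handwheel '[{"delta_pos":[0,0,0.04],"delta_rot":[0,0,0],"fingers":110},{"delta_pos":[0,0,0.03],"delta_rot":[0,0,0],"fingers":110},{"delta_pos":[0,0,0.02],"delta_rot":[0,0,0],"fingers":110},{"delta_pos":[0,0,0],"delta_rot":[0,0,0],"fingers":110},{"delta_pos":[0,0,0],"delta_rot":[0,0,0],"fingers":110}]'
python3 - <<'E'
from plant import arm
import cv2,pickle
d={n:arm.capture(n) for n in("top","side")}; pickle.dump(d,open("c2.pkl","wb"))
cv2.imwrite("pics/c2.png",cv2.resize(d["side"]["color"][170:270,250:350,::-1],(600,600),interpolation=cv2.INTER_CUBIC))
from h import *; print(pr(d["side"],[.576,-.108,.043]))
E
```

```text
t: 6.4
tool_pos: [0.5374, -0.1035, 0.2168]
eef_rot: [[-0.383, -0.924, -0.0], [-0.924, 0.383, 0.0], [-0.0, 0.0, -1.0]]
wrist_force: [-0.4, -0.7, 0.2]
gripper_width: 0.569
gripper_force: 0.0
t: 6.9
tool_pos: [0.5737, -0.1039, 0.2173]
eef_rot: [[-0.012, -1.0, 0.0], [-1.0, 0.012, 0.0], [-0.0, -0.0, -1.0]]
wrist_force: [0.6, -1.3, -1.0]
gripper_width: 0.572
gripper_force: 0.0
t: 7.4
tool_pos: [0.5739, -0.1045, 0.127]
eef_rot: [[-0.012, -1.0, -0.0], [-1.0, 0.012, 0.0], [-0.0, 0.0, -1.0]]
wrist_force: [0.7, -0.3, 1.0]
gripper_width: 0.567
gripper_force: 0.0
[309.79905236 243.337347  ]
```

View pics/c2.png

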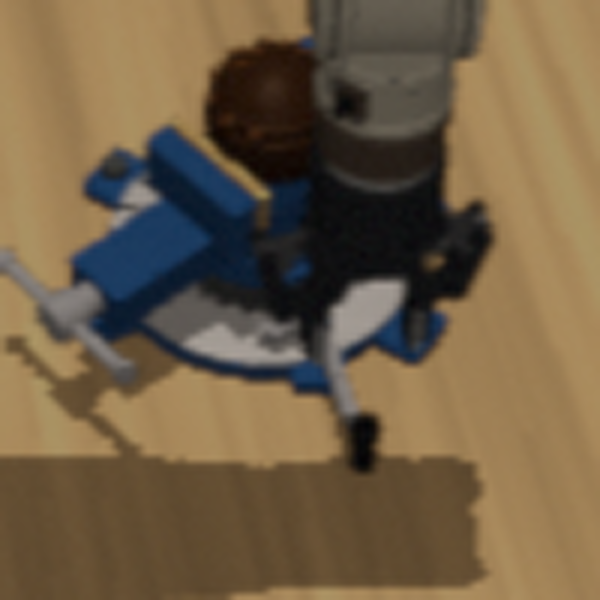

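The grip shows at crop (363,443), which is image pixel (310.4,243.8) and agrees with the predicted (309.8,243.3). I'll descend and grip.

```bash
python3 -m handwheel '[{"delta_pos":[0.0045,-0.003,0.01],"delta_rot":[0,0,0],"fingers":110},{"delta_pos":[0,0,0.02],"delta_rot":[0,0,0],"fingers":110},{"delta_pos":[0,0,0.02],"delta_rot":[0,0,0],"fingers":110},{"delta_pos":[0,0,0.02],"delta_rot":[0,0,0],"fingers":110},{"delta_pos":[0,0,0.02],"delta_rot":[0,0,0],"fingers":110}]' 25
python3 -m handwheel '[{"delta_pos":[0,0,0],"delta_rot":[0,0,0],"fingers":150},{"delta_pos":[0,0,0],"delta_rot":[0,0,0],"fingers":180},{"delta_pos":[0,0,0],"delta_rot":[0,0,0],"fingers":230},{"delta_pos":[0,0,0],"delta_rot":[0,0,0],"fingers":230},{"delta_pos":[0,0,0],"delta_rot":[0,0,0],"fingers":230}]'
```

```text
t: 8.0
tool_pos: [0.5778, -0.1106, 0.036]
eef_rot: [[-0.014, -1.0, 0.002], [-1.0, 0.014, -0.0], [0.0, -0.002, -1.0]]
wrist_force: [1.0, 0.3, -0.7]
gripper_width: 0.572
gripper_force: 0.0
t: 8.5
tool_pos: [0.5784, -0.1105, 0.0375]
eef_rot: [[-0.014, -1.0, 0.003], [-1.0, 0.014, -0.001], [0.001, -0.003, -1.0]]
wrist_force: [2.1, -1.2, -0.2]
gripper_width: 0.199
gripper_force: 25.5
```

```bash
python3 -m handwheel '[{"delta_pos":[-0.0002,0.0069,0],"delta_rot":[0,0,0.06],"fingers":230},{"delta_pos":[-0.0002,0.0069,0],"delta_rot":[0,0,0.06],"fingers":230},{"delta_pos":[-0.0002,0.0069,0],"delta_rot":[0,0,0.06],"fingers":230},{"delta_pos":[-0.0002,0.0069,0],"delta_rot":[0,0,0.06],"fingers":230},{"delta_pos":[-0.0002,0.0069,0],"delta_rot":[0,0,0.06],"fingers":230}]'
python3 -m handwheel '[{"delta_pos":[-0.0002,0.0069,0],"delta_rot":[0,0,0.06],"fingers":230},{"delta_pos":[-0.0002,0.0069,0],"delta_rot":[0,0,0.06],"fingers":230},{"delta_pos":[-0.0001,0.0046,0],"delta_rot":[0,0,0.04],"fingers":230},{"delta_pos":[-0.0001,0.0046,0],"delta_rot":[0,0,0.04],"fingers":230},{"delta_pos":[0,0,0],"delta_rot":[0,0,0],"fingers":230}]'
```

```text
t: 9.0
tool_pos: [0.544, -0.1059, 0.0375]
eef_rot: [[-0.311, -0.95, 0.003], [-0.95, 0.311, -0.003], [0.002, -0.003, -1.0]]
wrist_force: [1.4, -3.6, -0.2]
gripper_width: 0.197
gripper_force: 25.5
t: 9.5
tool_pos: [0.5217, -0.0968, 0.0375]
eef_rot: [[-0.492, -0.87, 0.0], [-0.87, 0.492, -0.003], [0.003, -0.002, -1.0]]
wrist_force: [-3.1, -5.1, 3.7]
gripper_width: 0.201
gripper_force: 25.9
```

```bash
python3 -m handwheel '[{"delta_pos":[0,0.0035,0],"delta_rot":[0,0,0.03],"fingers":230},{"delta_pos":[0,0.0035,0],"delta_rot":[0,0,0.03],"fingers":230},{"delta_pos":[0,0,0],"delta_rot":[0,0,0],"fingers":230}]'
python3 -m handwheel '[{"delta_pos":[0,0.0023,0],"delta_rot":[0,0,0.02],"fingers":230},{"delta_pos":[0,0.0023,0],"delta_rot":[0,0,0.02],"fingers":230},{"delta_pos":[0,0,0],"delta_rot":[0,0,0],"fingers":230}]'
```

```text
t: 9.8
tool_pos: [0.5159, -0.0934, 0.0374]
eef_rot: [[-0.543, -0.839, 0.0], [-0.839, 0.543, -0.004], [0.003, -0.002, -1.0]]
wrist_force: [-2.9, -4.9, 3.7]
gripper_width: 0.198
gripper_force: 25.8
t: 10.1
tool_pos: [0.5122, -0.091, 0.0375]
eef_rot: [[-0.577, -0.817, 0.0], [-0.817, 0.577, -0.004], [0.003, -0.003, -1.0]]
wrist_force: [-2.9, -5.0, 4.0]
gripper_width: 0.2
gripper_force: 25.9
```

```bash
python3 -m handwheel '[{"delta_pos":[0,0.0023,0],"delta_rot":[0,0,0.02],"fingers":230},{"delta_pos":[0,0,0],"delta_rot":[0,0,0],"fingers":230}]'
python3 -m handwheel '[{"delta_pos":[0,0.0023,0],"delta_rot":[0,0,0.02],"fingers":230},{"delta_pos":[0,0,0],"delta_rot":[0,0,0],"fingers":230}]'
```

```text
t: 10.3
tool_pos: [0.5102, -0.0897, 0.0375]
eef_rot: [[-0.593, -0.805, 0.0], [-0.805, 0.593, -0.004], [0.003, -0.002, -1.0]]
wrist_force: [-3.0, -6.4, 4.0]
gripper_width: 0.208
gripper_force: 25.9
t: 10.5
tool_pos: [0.5093, -0.0891, 0.0375]
eef_rot: [[-0.609, -0.793, 0.002], [-0.793, 0.609, -0.005], [0.003, -0.005, -1.0]]
wrist_force: [-0.8, -8.1, 2.2]
gripper_width: 0.201
gripper_force: 25.8
```

```bash
python3 -m handwheel '[{"delta_pos":[0,0.003,0],"delta_rot":[0,0,0],"fingers":230},{"delta_pos":[0,0,0],"delta_rot":[0,0,0],"fingers":230}]'
python3 -m handwheel '[{"delta_pos":[0,0.003,0],"delta_rot":[0,0,0],"fingers":230},{"delta_pos":[0,0,0],"delta_rot":[0,0,0],"fingers":230}]'
```

```text
t: 10.7
tool_pos: [0.5093, -0.089, 0.0376]
eef_rot: [[-0.609, -0.793, 0.006], [-0.793, 0.609, -0.009], [0.003, -0.01, -1.0]]
wrist_force: [4.7, -13.0, -4.6]
gripper_width: 0.201
gripper_force: 25.8
t: 10.9
tool_pos: [0.5092, -0.0889, 0.0377]
eef_rot: [[-0.61, -0.792, 0.01], [-0.792, 0.61, -0.012], [0.003, -0.016, -1.0]]
wrist_force: [10.3, -17.4, -10.9]
gripper_width: 0.2
gripper_force: 26.1
```

Firm stop reached at the home direction (about 235°). I'll ease off the pressure, open, rise, back away and look.

```bash
python3 -m handwheel '[{"delta_pos":[0,-0.004,0],"delta_rot":[0,0,0],"fingers":230},{"delta_pos":[0,0,0],"delta_rot":[0,0,0],"fingers":170},{"delta_pos":[0,-0.002,0],"delta_rot":[0,0,0],"fingers":130},{"delta_pos":[0,0,0],"delta_rot":[0,0,0],"fingers":130},{"delta_pos":[0,0,-0.01],"delta_rot":[0,0,0],"fingers":130}]'
python3 -m handwheel '[{"delta_pos":[0,0,-0.03],"delta_rot":[0,0,0],"fingers":130},{"delta_pos":[0,0,-0.04],"delta_rot":[0,0,0],"fingers":130},{"delta_pos":[0,0,-0.04],"delta_rot":[0,0,0],"fingers":130},{"delta_pos":[0,0,-0.04],"delta_rot":[0,0,0],"fingers":130},{"delta_pos":[0,0,-0.04],"delta_rot":[0,0,0],"fingers":130}]'
python3 -m handwheel '[{"delta_pos":[0.04,0.02,0],"delta_rot":[0,0,0],"fingers":130},{"delta_pos":[0.04,0.02,0],"delta_rot":[0,0,0],"fingers":130},{"delta_pos":[0.04,0.02,0],"delta_rot":[0,0,0],"fingers":130},{"delta_pos":[0.04,0.02,0],"delta_rot":[0,0,0],"fingers":130},{"delta_pos":[0.04,0.02,0],"delta_rot":[0,0,0],"fingers":130}]'
python3 -m handwheel '[{"delta_pos":[0.03,0,0],"delta_rot":[0,0,0],"fingers":130},{"delta_pos":[0.03,0,0],"delta_rot":[0,0,0],"fingers":130},{"delta_pos":[0,0,0],"delta_rot":[0,0,0],"fingers":130},{"delta_pos":[0,0,0],"delta_rot":[0,0,0],"fingers":130},{"delta_pos":[0,0,0],"delta_rot":[0,0,0],"fingers":130}]'
python3 - <<'E'
from plant import arm
import cv2,pickle
d={n:arm.capture(n) for n in("top","side")}; pickle.dump(d,open("c3.pkl","wb"))
a=[cv2.resize(x,(400,400),interpolation=cv2.INTER_CUBIC) for x in (d["top"]["color"][150:255,210:315,::-1],d["side"]["color"][165:270,240:345,::-1])]
cv2.imwrite("pics/c3.png",cv2.hconcat(a))
E
```

```text
t: 11.4
tool_pos: [0.5071, -0.0859, 0.0455]
eef_rot: [[-0.607, -0.794, -0.003], [-0.794, 0.607, 0.001], [0.001, 0.003, -1.0]]
wrist_force: [0.4, 0.0, 0.0]
gripper_width: 0.489
gripper_force: 0.0
t: 11.9
tool_pos: [0.508, -0.0861, 0.2389]
eef_rot: [[-0.607, -0.794, 0.001], [-0.794, 0.607, 0.0], [-0.001, -0.001, -1.0]]
wrist_force: [1.3, -0.6, 0.3]
gripper_width: 0.49
gripper_force: 0.0
t: 12.4
tool_pos: [0.3059, -0.1844, 0.237]
eef_rot: [[-0.607, -0.795, 0.001], [-0.795, 0.607, -0.001], [-0.0, -0.001, -1.0]]
wrist_force: [0.1, -1.6, 1.1]
gripper_width: 0.49
gripper_force: 0.0
t: 12.9
tool_pos: [0.2714, -0.2316, 0.2366]
eef_rot: [[-0.607, -0.795, 0.001], [-0.795, 0.607, 0.0], [-0.0, -0.0, -1.0]]
wrist_force: [0.0, -0.0, 0.1]
gripper_width: 0.495
gripper_force: 0.0
```

View pics/c3.png

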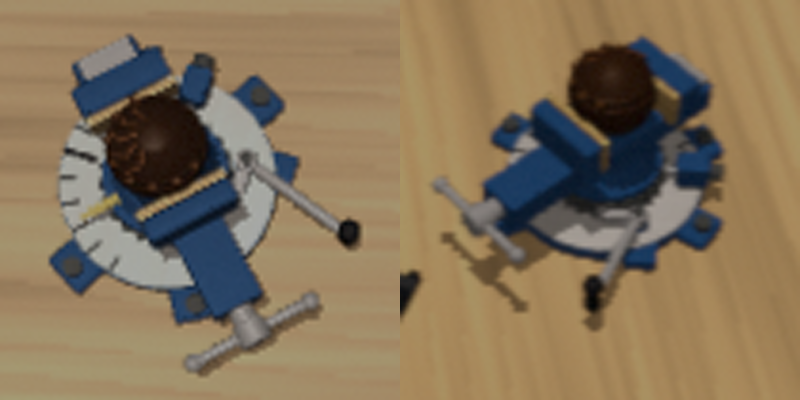

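The pointer (100,207) is still on the third mark. The lever runs from (247,160) to its grip at (348,232), which is about 234.5° in the world, matching the 235° home direction. Nothing is touching, so I'll hand in.

```bash
python3 -c "
from plant import arm; print(arm.finish_job())"
```

```text
the job is handed in; nothing more can be done
None
```

The job is handed in: the vise rests in the 45° click, the lock lever is against its home stop, and I touched only the slide and the lever grip, leaving the tools and spare shell alone; the judge's result was not shown.

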